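# Seat the keyed crayon carousel tray on its spindle

### The arm

A 6-joint arm with a two-finger parallel gripper is mounted at the origin on the work surface. World frame = base frame: x ahead of the robot, y to its left, z up, the work surface at z = 0. Lengths are in m, angles in rad, forces in N, time in s.
With the tool pointing down it reaches from about 0.35 to 0.975 m from the base axis. Payload 4.9 kg.
Tool frame: the origin (TCP) lies midway between the tips of the shut fingers; the grasp point (between the pads) lies 19 mm behind it; z points along the fingers, y is the direction in which the jaws open and shut (so a half turn about z gives the same grasp; the last joint's range is limited). The gripper opens to 85 mm and grips with 20 to 120 N. Pads are 22 mm wide; open, the fingers measure 114 mm over their backs; the gripper's body (76 mm by 85 mm) begins 54 mm behind the grasp point. The pads swing forward as they close: fully open they stand 13 mm farther back than shut.
Start: joints at [-1.327, 0.053, 1.613, -0, 1.476, -0.119], TCP at [0.222, -0.584, 0.231] pointing down, gripper open.
Joint ranges: [-3.01, 3.01], [-1.01, 2.22], [0.06, 2.58], [-1.02, 4.17], [0.09, 2.62], [-3.14, 3.14]. Speed limits (rad/s): [2.57, 2.57, 3.14, 3.14, 3.14, 3.14].

### API

Orientations are given as a unit quaternion [w, x, y, z].
In Python, from plant import manip, cams gives the robot as it stands.
- The arm moves only by the tool jog_arm, never from a script. Its argument "targets" is a list of rows, each a list of 4 numbers: the shift along the tool's x, y, z in m, then the turn about the tool's z in degrees. A call has 1 to 5 rows; each row is the pose to reach, as a shift and turn from the pose commanded when the call began, along the tool's axes at that moment; what a row does not reach only later rows make up. A row lasts 1/12 s, in which the tool goes at most 41.7 mm and 7.16 degrees, less where a joint would pass 70% of its speed; a pose out of reach is approached as far as the arm can. A call with a gripper value outside its range is refused whole. "fingers" is the opening, from 0 (shut) to 1 (fully open), set as the call begins (left out, the last holds). The fingers move at their own pace and stop on an object; the grip force is fixed at half the most. Time passes only in rows, so rows that repeat a pose let the fingers close. It gives the time, the measured TCP pose, the force and the opening at its end, in the units of the state.
- manip.state(): the state, without advancing time (a new reading comes with each control period).
- cams.grab_frame(name): name is "scene" or "top" or "wrist"; returns the picture (384x512x3 uint8, red, green, blue); there is no depth.
- cams.get_calibration(name): a dict with "camera_matrix" (3x3 intrinsics, pixels), "distortion" ([k1, k2, p1, p2, k3] as OpenCV has them; the pictures are not rectified), "cam_to_world" (4x4, takes a point from camera to world coordinates). Camera axes: x right, y up, looking along -z (the intrinsics and any distortion apply to the point x, -y, -z); pixel columns grow to the right and rows downward; lengths in m; the calibration is good to about 2 mm. A picture is of the moment at which its call begins: read the wrist's pose just before it. get_calibration takes no time and is no camera call; for the wrist camera it gives the pose at the moment of the call.
- manip.job_done(): hands the job in, once; it reports no verdict.
The state is a dict: "time": time; "joint_pos": joint angles; "joint_vel": joint speeds; "joint_efforts": joint torques, N m; "tool_pos": TCP position; "tool_rot": TCP orientation; "contact_force": force on the tool from outside, world axes, zero at the start; "ft_torque": the same for the moment, N m; "gripper_width": opening from 0.0 (shut) to 1.0 (fully open).
Only numpy, scipy, OpenCV 4.12 (cv2) and the standard library are available. Lean on these libraries where they do the work, as an engineer would, in place of code of your own. Each camera call takes 0.05 s, during which the arm holds its last target. There are 200 camera calls.

### The job

Put the crayon tray back on its carousel stand: lift it by its grip bar, lower it over the spindle, and turn it with a light downward push until its tab drops into the spindle's keyway and the tray sits fully home and level on the stand, then let go. Be gentle, do not push hard on the spindle, keep the tray level all the way, and leave the paint bottle, glue stick and palette where they are.

Things in the scene. Friction and masses are not known exactly. Their poses are not given: they have to be found in the camera images.
- tray_grip (a point): Middle of the loose crayon tray's upright wooden grip bar: 50 mm long (along x), 14 mm thick (y; grip across this), 44 mm tall, this point half-way up, 62 mm above the tray's underside. z up; +x to the small lug on the rim. The bar's foot, 22 mm lower, stands on a boss 28 mm across: keep fingertips above it. Crayon pots and crayons (up to 2 mm above this point) start 30 mm away along x.
- tray: The same tray: plywood disc 156 mm across, about 0.35 kg; origin at the centre of its hub's underside, axes as the bar's. Hub 74 mm across, recess in it 57 mm wide, 12 mm deep. In the recess one tab on the lug side (+x), 6.5 mm wide, 6 mm high, flush with the underside, its end 14 mm from the axis. Above the recess a blind bore 18.4 mm wide, ending 40 mm above the underside.
- seat (a point): Centre of the top of the stand's white collar (80 mm across), 30 mm above the table, where the tray's underside must come to lie; on the spindle's axis. z up; +x to the stand's nose. Tab riding on the spindle's shoulder: the tray's underside is 10 mm above this point (bar middle 72 mm); tab in the keyway (lug over it to about 0.05 rad): 0 mm (bar middle 62 mm).
- spindle_tip (a point): Tip of the steel spindle, 36 mm above the seat. From the seat up: a shoulder 52 mm across, 10 mm high; a pin 16 mm across to 30 mm; a cone to 7 mm across at the tip. One open keyway, 8 mm wide, is cut radially through the shoulder's full height, 0.1 to 1.5 rad counter-clockwise (from above) from the nose. This point's axes are the stand's; the keyway is not measured: find it by feel or sight.
- stand: The fixed stand: round grey base 130 mm across with a nose and black brake screw on its +x side; origin at the centre of its underside on the table, axes as the seat's. The brake holds the spindle against turns under 3 N m. More than 60 N between the tray and the stand or spindle, from pressing or from twisting on after the tab has dropped, is forcing it.
- paint_bottle: Bystander: blue paint bottle 68 mm across, 170 mm tall; origin at the centre of its underside.
- glue_stick: Bystander: upright glue stick 28 mm across, 85 mm tall; origin at the centre of its underside.
- palette: Bystander: white plate 140 mm across, 22 mm tall; origin at the centre of its underside.
There are look-alikes about, which are no part of the job. What is shaped like the stand but orange or purple is not meant.

How it is judged:
On the way, in this order (a step that is already met when the one before it is completed fails the run):
1. the tray is over the spindle: axis within 5 mm, underside less than 20 mm above the seat (horizontal distance between tray and seat below 0.005 m and z of tray in the frame of seat below 0.02 m), for 0.1 s.
2. the tab has dropped into the keyway: underside within 2.5 mm of the seat (horizontal distance between tray and seat below 0.004 m and z of tray in the frame of seat below 0.0025 m), for 0.2 s.
At the end, for the whole second after the job is handed in: The tray, let go and at rest, sits on the seat collar with its underside within 2.5 mm of it, centred to 4 mm and level to 0.05 rad (only possible with the tab in the keyway) (all of step 2 and angle between tray's own z axis and vertical below 0.05 rad and linear speed of tray below 0.02 m/s and angular speed of tray below 0.1 rad/s and contact force between tray and the fingers below 0.1 N); the robot touches nothing.
It fails at once if the tray is forced: more than 60 N between tray and stand or spindle (contact force between tray and stand above 60 N).
It fails at once if the tray is tipped by more than 0.4 rad (angle between tray's own z axis and vertical above 0.4 rad).
It fails at once if a bystander is moved by more than 20 mm (distance of any of paint_bottle, glue_stick, palette from where it was at the start of the episode above 0.02 m).
It also fails if it takes over 72 s, if anything falls off the work surface, if the arm or the gripper's body presses on something with over 40 N, if the wrist force passes 120 N, or if a joint passes its speed limit or range.

## Working session

There is one attempt and no reset: what is moved stays moved. The work goes in short steps, Python scripts to look and compute and a tool call to move; the robot and the scene stay as the last step left them, time stands still between calls to the robot, and variables do not carry over. Pictures are saved under pics/ and viewed, about 8 in all and at most 12, crops included, and the job is handed in when it is done.

Besides the shell and the picture viewer there is one more tool, called after "Call:" in YAML: its name, and indented under it one key for each argument. jog_arm: Moves the arm, as the interface text tells. Its arguments: {"type":"object","properties":{"targets":{"type":"array"},"fingers":{"type":"number"}},"required":["targets"]}

```bash
mkdir -p pics
cat > h.py <<'E'
import sys; sys.path.insert(0,'.')
import numpy as np, cv2
from plant import manip, cams
def ray(c,px):
    K=np.array(c['camera_matrix']);d=np.array(c['distortion'])
    u=cv2.undistortPoints(np.array(px,float).reshape(-1,1,2),K,d).reshape(-1,2)
    T=np.array(c['cam_to_world']); v=np.c_[u[:,0],-u[:,1],-np.ones(len(u))]
    return T[:3,3],v@T[:3,:3].T
def onz(c,px,z):
    o,v=ray(c,px); return o+v*((z-o[2])/v[:,2])[:,None]
def proj(c,P):
    K=np.array(c['camera_matrix']);d=np.array(c['distortion']);T=np.array(c['cam_to_world'])
    q=(np.atleast_2d(P)-T[:3,3])@T[:3,:3]; q=q*[1,-1,-1]
    return cv2.projectPoints(q,np.zeros(3),np.zeros(3),K,d)[0].reshape(-1,2)
def grab(n,f=None):
    c=cams.get_calibration(n); im=cams.grab_frame(n)
    if f: cv2.imwrite('pics/'+f,im[:,:,::-1])
    return c,im
E
ls
python3 - <<'E'
from h import *
c,a=grab('scene','s0.png');print(c['cam_to_world'])
d,b=grab('top','t0.png');print(d['cam_to_world'])
print(manip.state())
E
```

```text
h.py
pics
[[-0.85409393 -0.32026674  0.40982041  0.88249743]
 [ 0.51998028 -0.54395731  0.65858254  0.71994108]
 [ 0.01200272  0.77558988  0.63112303  0.64640264]
 [ 0.          0.          0.          1.        ]]
[[-0.02243994  0.99817762 -0.05601678  0.45043068]
 [-0.99973288 -0.02271449 -0.00426931  0.10017344]
 [-0.00553392  0.05590601  0.9984207   1.01019237]
 [ 0.          0.          0.          1.        ]]
{'time': 0.1, 'joint_pos': array([-1.32699391e+00,  5.33050766e-02,  1.61418255e+00,  7.19529019e-06,
        1.47599489e+00, -1.18956755e-01]), 'joint_vel': array([-0.00024014, -0.00152454, -0.00444402,  0.00059404, -0.00137311,
        0.00192184]), 'joint_efforts': array([-5.05917924e-04, -3.94908714e+01, -3.71360779e+01, -1.72442378e-04,
        3.94756251e-03,  2.70200212e-05]), 'tool_pos': array([ 0.22167273, -0.58375533,  0.23016168]), 'tool_rot': array([-9.43316463e-04,  9.83595392e-01,  1.80386283e-01, -5.53729326e-05]), 'contact_force': array([ 0.08322956, -0.52685004,  0.63888989]), 'ft_torque': array([ 0.0395491 , -0.0093087 , -0.00425606]), 'gripper_width': 0.9971977407902122}
```

View pics/t0.png

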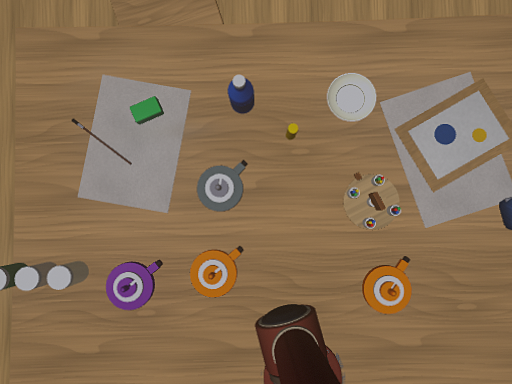

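View pics/s0.png

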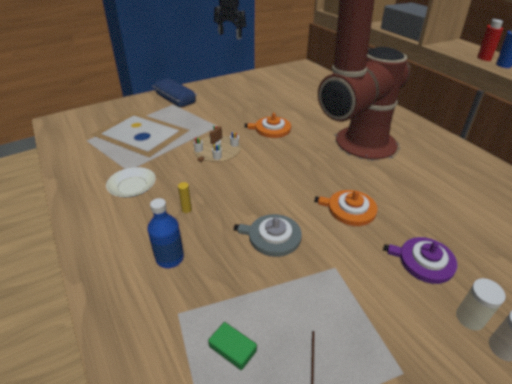

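The top view shows the grey stand at (220,188) with its nose toward (243,164), and the tray at (373,201) with its lug at (358,176). The bottle, glue stick and palette are at (240,95), (292,130) and (351,97).

Run:
```python
from h import *
c=cams.get_calibration('top')
im=cv2.imread('pics/t0.png')
print(np.array(c['camera_matrix']),c['distortion'])
hsv=cv2.cvtColor(im,cv2.COLOR_BGR2HSV)
def blob(m,x0,y0,x1,y1):
    z=np.zeros(m.shape,np.uint8); z[y0:y1,x0:x1]=m[y0:y1,x0:x1]*255
    cs=cv2.findContours(z,0,1)[0]; k=max(cs,key=cv2.contourArea); return cv2.fitEllipse(cv2.convexHull(k)),cv2.contourArea(k)
wh=(hsv[...,1]<40)&(hsv[...,2]>170)
e,a=blob(wh,195,160,245,212); print('collar',e,a,onz(c,[e[0]],.03))
# base grey
g=(hsv[...,1]<70)&(hsv[...,2]>60)&(hsv[...,2]<150)
e,a=blob(g,190,160,252,218); print('base',e,a,onz(c,[e[0]],.01))
print('nose',onz(c,[[243,164]],.02), 'lug',onz(c,[[358,176]],.02),'tray',onz(c,[[373,201]],.02),'bar top',onz(c,[[377,201]],.084))
print('bot',onz(c,[[241,107],[293,135],[351,97]],0))
crop=np.hstack([cv2.resize(im[155:245,330:420],(400,400),interpolation=2),cv2.resize(im[150:220,190:260],(400,400),interpolation=2)])
cv2.imwrite('pics/c0.png',crop)
w,_=grab('wrist'); T=np.array(w['cam_to_world']);print(T, w['camera_matrix'])
```

```text
[[354.4079329    0.         259.00311953]
 [  0.         354.4079329  193.14318385]
 [  0.           0.           1.        ]] [0.03383037 0.         0.         0.         0.        ]
collar ((218.91064453125, 187.54470825195312), (26.857545852661133, 27.400985717773438), 44.89764404296875) 550.0 [[0.52349944 0.2151677  0.03      ]]
base ((222.27755737304688, 185.5061798095703), (44.828304290771484, 56.00722122192383), 51.008575439453125) 1667.0 [[0.53055746 0.20789392 0.01      ]]
nose [[0.58904324 0.14754268 0.02      ]] lug [[ 0.5476547  -0.17320287  0.02      ]] tray [[ 0.47690282 -0.21196256  0.02      ]] bar top [[ 0.47496359 -0.20209363  0.084     ]]
bot [[ 0.75748649  0.15089813  0.        ]
 [ 0.67233811  0.00297427  0.        ]
 [ 0.77841934 -0.16669956  0.        ]]
[[ 0.35482274  0.88715564  0.29505202  0.29754342]
 [-0.93493187  0.33729633  0.1101526  -0.55615609]
 [-0.00179746 -0.31493818  0.94911048  0.37351817]
 [ 0.          0.          0.          1.        ]] [[326.54238048   0.         250.27761566]
 [  0.         326.54238048 187.5656452 ]
 [  0.           0.           1.        ]]
```

View pics/c0.png

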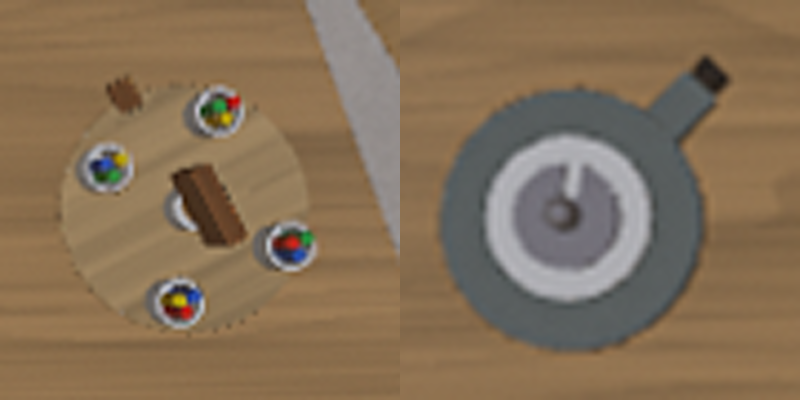

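The crop shows the bar and lug of the tray, pointing about 0.5 rad from world x. The keyway slot appears as a light line at crop (575,180), which is about 0.55 rad clockwise-to-counter-clockwise from the nose in world terms. I'll move above the tray.

Call:
jog_arm:
  targets:
    - [0.03,-0.02,0,0]
    - [0.06,-0.043,0,0]
    - [0.09,-0.065,0,0]
    - [0.12,-0.086,0,0]
    - [0.15,-0.107,0,0]
  fingers: 1

```text
time: 0.57
tool_pos: [0.3245, -0.4294, 0.2309]
tool_rot: [-0.0, 0.984, 0.18, -0.0]
contact_force: [-0.2, 0.3, 0.1]
gripper_width: 1.002
```

Call:
jog_arm:
  targets:
    - [0.03,-0.021,0,0]
    - [0.06,-0.043,0,-2]
    - [0.09,-0.064,0,-4]
    - [0.12,-0.086,0,-6]
    - [0.15,-0.107,0,-8]

```text
time: 0.98
tool_pos: [0.4268, -0.2759, 0.2311]
tool_rot: [-0.0, 0.968, 0.249, -0.0]
contact_force: [0.0, -0.3, 0.4]
gripper_width: 1.0
```

Run:
```python
from h import *
s=manip.state();print(s['time'],s['tool_pos'],s['tool_rot'],s['joint_pos'])
```

```text
0.9833 [ 0.42680622 -0.27591605  0.23107242] [-8.20138437e-05  9.68424577e-01  2.49306703e-01 -1.38687258e-05] [-7.20447918e-01 -2.31630714e-01  1.87960601e+00  6.96867730e-05
  1.49376851e+00  3.46414464e-01]
```

Call:
jog_arm:
  targets:
    - [0.026,-0.014,0,0]
    - [0.052,-0.027,0,0]
    - [0.077,-0.041,0,0]
    - [0.077,-0.041,0,0]

```text
time: 1.32
tool_pos: [0.4756, -0.2011, 0.231]
tool_rot: [-0.001, 0.968, 0.251, 0.0]
contact_force: [-0.9, 0.1, -0.9]
gripper_width: 0.994
```

Run:
```python
from h import *
s=manip.state();print(s['tool_pos'],s['tool_rot'])
c,im=grab('wrist','w1.png');print(np.array(c['cam_to_world']).tolist())
print(proj(c,[s['tool_pos'],[.475,-.202,.084]]))
```

```text
[ 0.47563973 -0.20108422  0.23098974] [-8.85704227e-04  9.67988508e-01  2.50992490e-01  4.83744211e-04]
[[0.4858639205757938, 0.8296588380058646, 0.2749590209494414, 0.5464496119239876], [-0.8740333419532137, 0.4617004151978014, 0.15132231745605973, -0.16285738292754395], [-0.0014027960697890062, -0.3138454064104404, 0.9494730607227623, 0.3744238528226863], [0.0, 0.0, 0.0, 1.0]]
[[248.67589557 251.09213648]
 [250.17419152 172.61274129]]
```

View pics/w1.png

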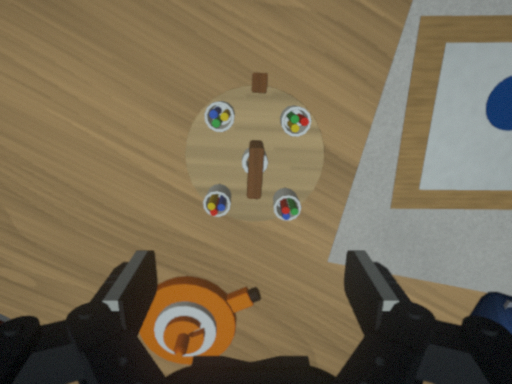

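Wrist view: the bar runs along image columns ~255, with its end face at rows 143–152 and its top face at rows 152–197. The lug is at (260,83).

Run:
```python
from h import *
im=cv2.imread('pics/w1.png');c=cams.get_calibration('wrist')
hsv=cv2.cvtColor(im,cv2.COLOR_BGR2HSV)
for r in range(138,204,3): print(r,[tuple(map(int,im[r,q])) [2] for q in range(242,272,2)])
top=onz(c,[[257,153],[255,197],[255.5,175]],.084);print(top)
m=((im[...,2]<125)&(hsv[...,1]>90)).astype(np.uint8); m[:140]=0;m[204:]=0;m[:,:240]=0;m[:,272:]=0
ys,xs=np.where(m); 
for r in range(156,198,5): q=xs[ys==r]; print(r,q.min(),q.max(),q.mean())
l=onz(c,[[260,83]],.02); print(l)
t=onz(c,[[255,153]],.015);print(t)
```

```text
138 [151, 151, 152, 154, 153, 152, 151, 152, 153, 155, 152, 155, 154, 156, 155]
141 [155, 155, 157, 151, 111, 77, 76, 76, 77, 83, 126, 156, 153, 154, 156]
144 [152, 153, 152, 141, 86, 75, 76, 72, 74, 71, 86, 143, 154, 154, 154]
147 [153, 151, 150, 132, 82, 82, 80, 79, 80, 76, 75, 131, 152, 151, 154]
150 [147, 140, 124, 114, 101, 104, 98, 97, 100, 99, 103, 110, 145, 149, 148]
153 [139, 124, 143, 146, 103, 105, 97, 96, 100, 102, 98, 85, 128, 146, 148]
156 [132, 163, 170, 135, 102, 104, 97, 97, 97, 103, 100, 129, 132, 146, 146]
159 [149, 174, 158, 114, 104, 103, 98, 95, 97, 103, 98, 147, 157, 140, 144]
162 [163, 170, 116, 90, 104, 106, 96, 93, 101, 103, 101, 162, 170, 146, 147]
165 [159, 173, 128, 88, 104, 100, 98, 96, 103, 102, 103, 164, 164, 151, 150]
168 [147, 166, 170, 109, 103, 105, 100, 100, 98, 100, 105, 164, 155, 148, 150]
171 [148, 154, 165, 113, 104, 106, 102, 100, 103, 102, 113, 143, 152, 149, 149]
174 [148, 147, 140, 104, 104, 106, 103, 99, 100, 100, 109, 149, 150, 149, 149]
177 [147, 146, 140, 104, 105, 104, 102, 95, 99, 98, 113, 149, 147, 147, 149]
180 [148, 149, 137, 104,
[... 263 characters left out ...]
 138, 148, 147, 148, 151]
192 [132, 133, 121, 102, 105, 101, 100, 99, 99, 96, 129, 135, 134, 134, 134]
195 [140, 139, 120, 105, 105, 103, 100, 96, 102, 99, 131, 137, 137, 137, 137]
198 [144, 148, 141, 128, 114, 116, 107, 100, 112, 128, 146, 146, 145, 145, 145]
201 [142, 144, 144, 145, 146, 143, 147, 143, 145, 146, 147, 147, 149, 147, 145]
[[ 0.49302805 -0.20049459  0.084     ]
 [ 0.45520661 -0.21962378  0.084     ]
 [ 0.47431458 -0.20944216  0.084     ]]
156 250 262 256.0
161 249 262 255.5
166 249 261 255.0
171 249 261 255.0
176 247 262 254.5
181 247 262 254.5
186 247 261 254.0
191 246 261 253.5
196 247 261 254.0
[[ 0.54686869 -0.17510564  0.02      ]]
[[ 0.47941971 -0.20709292  0.015     ]]
```

Call:
jog_arm:
  targets:
    - [-0.0036,0.0066,0.02,3]
    - [-0.0036,0.0066,0.05,3]
    - [-0.0036,0.0066,0.08,3]
    - [-0.0036,0.0066,0.1,3]
    - [-0.0036,0.0066,0.11,3]

```text
time: 1.78
tool_pos: [0.4715, -0.212, 0.1174]
tool_rot: [-0.002, 0.975, 0.222, -0.002]
contact_force: [-0.6, -0.4, 0.6]
gripper_width: 0.997
```

Call:
jog_arm:
  targets:
    - [0,0,0.02,0]
    - [0,0,0.04,0]
    - [0,0,0.055,0]
    - [0,0,0.068,0]
    - [0,0,0.074,0]

```text
time: 2.2
tool_pos: [0.473, -0.2126, 0.0459]
tool_rot: [-0.001, 0.975, 0.223, -0.001]
contact_force: [-0.4, 0.0, 0.5]
gripper_width: 0.998
```

Run:
```python
from h import *
s=manip.state();print(s['tool_pos'],s['tool_rot'],s['contact_force'])
c,im=grab('wrist','w2.png')
```

```text
[ 0.47303368 -0.21256971  0.04589937] [-6.74967291e-04  9.74884260e-01  2.22709387e-01 -8.68165011e-04] [-0.43445251  0.02180657  0.54661901]
```

View pics/w2.png

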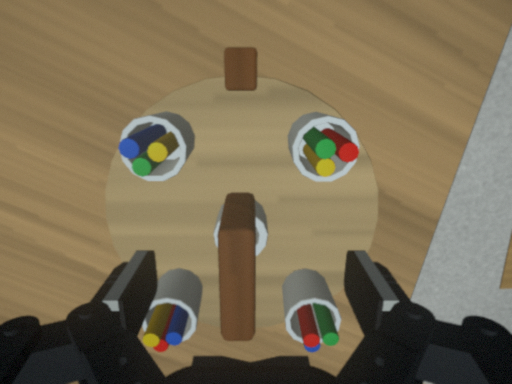

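The bar's top face spans columns 219–255 (centre ~237). The fingers' midpoint is ~250, so the bar sits about 5 mm to the tool's −y. Checking this with numbers.

Run:
```python
from h import *
im=cv2.imread('pics/w2.png');c=cams.get_calibration('wrist');s=manip.state()
print(s['tool_pos'])
g=im[...,2].astype(int)
print([g[r,238] for r in range(186,240,3)]);print([g[r,238] for r in range(325,350,2)])
p=onz(c,[[238.5,231],[237,340],[238,285.5]],.084);print(p)
q=s['tool_rot'];yaw=2*np.arctan2(q[2],q[1]);X=np.array([np.cos(yaw),np.sin(yaw)]);Y=np.array([np.sin(yaw),-np.cos(yaw)])
for k in p: d=k[:2]-s['tool_pos'][:2];print(d@X,d@Y)
print(yaw,onz(c,[[156,270],[345,270],[241,68]],.065))
```

```text
[ 0.47277722 -0.21229848  0.04543563]
[np.int64(159), np.int64(162), np.int64(122), np.int64(77), np.int64(77), np.int64(72), np.int64(76), np.int64(79), np.int64(77), np.int64(74), np.int64(77), np.int64(70), np.int64(75), np.int64(77), np.int64(85), np.int64(99), np.int64(97), np.int64(100)]
[np.int64(99), np.int64(99), np.int64(99), np.int64(100), np.int64(96), np.int64(99), np.int64(100), np.int64(96), np.int64(126), np.int64(138), np.int64(138), np.int64(134), np.int64(139)]
[[ 0.49821773 -0.19644766  0.084     ]
 [ 0.45467631 -0.21618674  0.084     ]
 [ 0.47775645 -0.20582366  0.084     ]]
0.029799772812434837 -0.0032312871743972135
-0.01799372329753426 -0.004357477634158087
0.007296879438473904 -0.0036703616291278015
0.4491876646746075 [[ 0.45700242 -0.17537854  0.065     ]
 [ 0.49276583 -0.24929227  0.065     ]
 [ 0.54772948 -0.17350157  0.065     ]]
```

Call:
jog_arm:
  targets:
    - [0.006,-0.0045,0,0]
    - [0.006,-0.0045,0,0]
    - [0.006,-0.0045,0,0]

```text
time: 2.5
tool_pos: [0.4786, -0.2059, 0.0487]
tool_rot: [0.001, 0.975, 0.223, 0.001]
contact_force: [0.1, -0.4, 0.0]
gripper_width: 1.003
```

Call:
jog_arm:
  targets:
    - [0,0,0,0]
    - [0,0,0,0]
    - [0,0,0,0]
    - [0,0,0,0]
    - [0,0,0,0]
  fingers: 0

```text
time: 2.92
tool_pos: [0.4776, -0.2057, 0.0474]
tool_rot: [0.0, 0.975, 0.223, 0.0]
contact_force: [0.4, 0.4, -0.3]
gripper_width: 0.297
```

Call:
jog_arm:
  targets:
    - [0,0,0,0]
    - [0,0,0,0]
    - [0,0,0,0]
    - [0,0,0,0]
    - [0,0,0,0]

```text
time: 3.33
tool_pos: [0.4775, -0.2055, 0.0473]
tool_rot: [-0.0, 0.975, 0.223, -0.0]
contact_force: [-0.4, 1.2, 2.2]
gripper_width: 0.153
```

Gripped at about 13 mm. Lifting, and in the meantime measuring the keyway and collar from the stored pictures.

Call:
jog_arm:
  targets:
    - [0,0,-0.005,0]
    - [0,0,-0.015,0]
    - [0,0,-0.03,0]
    - [0,0,-0.045,0]
    - [0,0,-0.06,0]

```text
time: 3.75
tool_pos: [0.4773, -0.2055, 0.1081]
tool_rot: [-0.0, 0.975, 0.223, -0.0]
contact_force: [-0.3, 0.6, -2.3]
gripper_width: 0.157
```

Call:
jog_arm:
  targets:
    - [0,0,-0.02,0]
    - [0,0,-0.04,0]
    - [0,0,-0.055,0]
    - [0,0,-0.06,0]
    - [0,0,-0.06,0]

```text
time: 4.17
tool_pos: [0.4784, -0.2062, 0.1695]
tool_rot: [0.001, 0.975, 0.223, 0.001]
contact_force: [-0.3, -0.3, -3.7]
gripper_width: 0.156
```

Run:
```python
from h import *
s=manip.state();print(s['tool_pos'],s['contact_force'],s['ft_torque'],s['gripper_width'])
c=cams.get_calibration('top');im=cv2.imread('pics/t0.png');g=cv2.cvtColor(im,cv2.COLOR_BGR2GRAY).astype(np.float32)
C=np.array([.5235,.2152])
for r in (.012,.015,.018,.021,.024):
    a=np.arange(-1.2,1.0,.1);P=np.c_[C[0]+r*np.cos(a),C[1]+r*np.sin(a),np.full(len(a),.04)]
    p=proj(c,P).astype(np.float32); print(r,cv2.remap(g,p[:,:1],p[:,1:],1).ravel().astype(int))
print(np.round(a,1))
k=cams.get_calibration('scene');i2=cv2.imread('pics/s0.png');h=cv2.cvtColor(i2,cv2.COLOR_BGR2HSV)
w=((h[...,1]<40)&(h[...,2]>165)).astype(np.uint8)*255;w[:210]=0;w[255:]=0;w[:,:240]=0;w[:,310:]=0
ct=max(cv2.findContours(w,0,1)[0],key=cv2.contourArea);e=cv2.fitEllipse(cv2.convexHull(ct));print(e,onz(k,[e[0]],.03))
# outer contour cast to plane, circle fit
for cc,img,bx in((k,i2,(240,210,310,255)),(c,im,(195,160,245,212))):
    h=cv2.cvtColor(img,cv2.COLOR_BGR2HSV);w=((h[...,1]<40)&(h[...,2]>160)).astype(np.uint8)*255
    z=np.zeros_like(w);x0,y0,x1,y1=bx;z[y0:y1,x0:x1]=w[y0:y1,x0:x1]
    ct=cv2.convexHull(max(cv2.findContours(z,0,1)[0],key=cv2.contourArea)).reshape(-1,2)
    q=onz(cc,ct,.03)[:,:2];(x,y),r=cv2.minEnclosingCircle((q*1000).astype(np.float32));print(x,y,r)
```

```text
[ 0.47842063 -0.20620037  0.16946835] [-0.33262693 -0.31187686 -3.71636336] [0.02485357 0.00546852 0.05262172] 0.15644535370835286
0.012 [114 114 114 113 114 117 127 144 163 167 167 157 135 114 108 102 104 106
 107 107 105 104]
0.015 [113 113 112 112 112 113 123 135 155 173 170 162 139 121 113 109 113 115
 115 114 113 113]
0.018 [113 114 114 113 112 111 108 124 146 169 171 152 125 110 111 112 113 112
 112 113 113 114]
0.021 [112 113 112 111 110 110 109 109 136 164 177 146 113 103 111 111 110 111
 111 112 112 112]
0.024 [108 124 120 117 119 120 119 118 124 160 178 152 128 124 125 120 124 124
 130 128 129 127]
[-1.2 -1.1 -1.  -0.9 -0.8 -0.7 -0.6 -0.5 -0.4 -0.3 -0.2 -0.1  0.   0.1
  0.2  0.3  0.4  0.5  0.6  0.7  0.8  0.9]
((275.12408447265625, 229.09056091308594), (22.604333877563477, 31.89305877685547), 94.1400375366211) [[0.52441838 0.21928986 0.03      ]]
524.1445922851562 218.5040283203125 39.5735969543457
523.20703125 215.1076202392578 38.77701950073242
```

Lift confirmed (about 3.7 N). The keyway is at about −0.23 rad world yaw, and the collar centre is ≈ (0.524, 0.217). Carrying the tray over.

Call:
jog_arm:
  targets:
    - [0.01,-0.017,0,0]
    - [0.027,-0.044,0,0]
    - [0.044,-0.071,0,0]
    - [0.061,-0.098,0,0]
    - [0.078,-0.125,0,0]

```text
time: 4.58
tool_pos: [0.4923, -0.0576, 0.1655]
tool_rot: [-0.001, 0.975, 0.223, -0.001]
contact_force: [-0.0, 0.7, -2.5]
gripper_width: 0.156
```

Call:
jog_arm:
  targets:
    - [0.017,-0.027,0,0]
    - [0.034,-0.054,0,0]
    - [0.051,-0.081,0,0]
    - [0.068,-0.108,0,0]
    - [0.085,-0.135,0,0]

```text
time: 5.0
tool_pos: [0.51, 0.1009, 0.1655]
tool_rot: [-0.0, 0.975, 0.223, -0.001]
contact_force: [0.9, 0.1, -2.7]
gripper_width: 0.157
```

Call:
jog_arm:
  targets:
    - [0.017,-0.028,0,3]
    - [0.033,-0.054,0,7]
    - [0.048,-0.079,0,11]
    - [0.058,-0.095,0,15]
    - [0.0616,-0.1016,0,18]

```text
time: 5.42
tool_pos: [0.5214, 0.2201, 0.1653]
tool_rot: [-0.0, 0.998, 0.068, -0.001]
contact_force: [-0.4, -0.5, -2.9]
gripper_width: 0.155
```

Call:
jog_arm:
  targets:
    - [0,0,0,3]
    - [0,0,0,3]
    - [0,0,0,3]

```text
time: 5.67
tool_pos: [0.5216, 0.2175, 0.1657]
tool_rot: [0.0, 0.999, 0.043, -0.001]
contact_force: [0.1, 0.5, -3.0]
gripper_width: 0.154
```

Run:
```python
from h import *
s=manip.state();print(s['tool_pos'],s['tool_rot'],s['joint_pos'],s['contact_force'],s['gripper_width'])
q=s['tool_rot'];yaw=2*np.arctan2(q[2],q[1]);d=np.array([.5238,.217])-s['tool_pos'][:2]
print(yaw,d@[np.cos(yaw),np.sin(yaw)],d@[np.sin(yaw),-np.cos(yaw)])
c,a=grab('scene','s1.png');c2,b=grab('wrist','w3.png')
cv2.imwrite('pics/m1.png',cv2.resize(np.hstack([a[130:330,180:380],b[150:350,150:350]]),(800,400),interpolation=2)[:,:,::-1])
```

```text
[0.52162191 0.21749086 0.16570279] [ 3.61014589e-04  9.99094345e-01  4.25299180e-02 -1.25152007e-03] [ 2.63438038e-01 -3.81617581e-02  1.81575210e+00 -1.59371806e-04
  1.36660274e+00  1.74918131e+00] [ 0.06769007  0.46712505 -2.95323058] 0.15433375460499768
0.08508557174667718 0.0021284971991417504 0.0006741833789630857
```

View pics/m1.png

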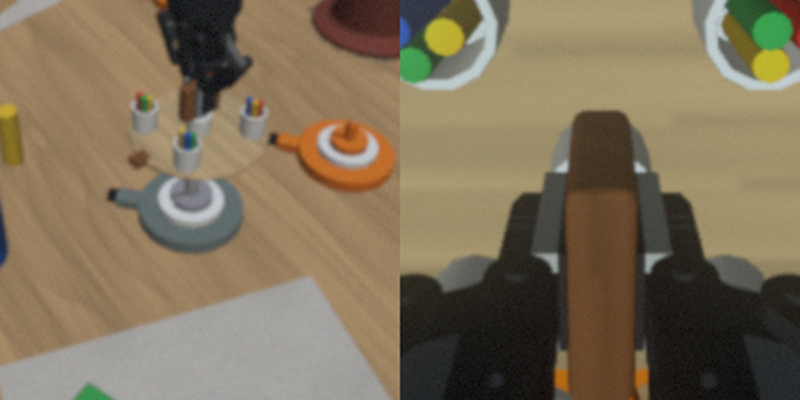

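The tray is held level above the stand, and the bar's near top edge is at wrist pixel ≈ (451,…→ 300,245). I'll compute the bar's offset in the grip from that edge.

Run:
```python
from h import *
s=manip.state();c=cams.get_calibration('wrist');q=s['tool_rot'];yaw=2*np.arctan2(q[2],q[1])
X=np.array([np.cos(yaw),np.sin(yaw)]);Y=np.array([np.sin(yaw),-np.cos(yaw)])
im=cv2.imread('pics/w3.png');print([int(im[r,250,2]) for r in range(196,262,3)])
for px,z in(([250,245],.0367),([250,206],-.005)): 
    d=onz(c,[px],s['tool_pos'][2]+z)[0][:2]-s['tool_pos'][:2];print(d@X,d@Y)
```

```text
[168, 167, 168, 115, 70, 74, 70, 69, 70, 69, 68, 69, 66, 71, 68, 69, 78, 96, 100, 101, 100, 96]
0.023573262490632334 0.0007623119301546347
0.022280912818742483 0.0007432690223564781
```

Call:
jog_arm:
  targets:
    - [0.003,0.0005,0.01,0]
    - [0.003,0.0005,0.022,0]
    - [0.003,0.0005,0.034,0]
    - [0.003,0.0005,0.044,0]
    - [0.003,0.0005,0.046,0]

```text
time: 6.18
tool_pos: [0.5233, 0.2167, 0.1173]
tool_rot: [0.001, 0.999, 0.042, -0.003]
contact_force: [-0.6, 0.3, -2.9]
gripper_width: 0.156
```

Call:
jog_arm:
  targets:
    - [0,0,0.003,0]
    - [0,0,0.006,0]
    - [0,0,0.009,0]
    - [0,0,0.012,0]

```text
time: 6.52
tool_pos: [0.526, 0.2176, 0.1097]
tool_rot: [-0.0, 0.999, 0.042, 0.001]
contact_force: [-0.5, -0.1, -2.5]
gripper_width: 0.162
```

Call:
jog_arm:
  targets:
    - [0,0,0.002,0]
    - [0,0,0.004,0]
    - [0,0,0.006,0]
    - [0,0,0.006,0]

```text
time: 6.85
tool_pos: [0.5253, 0.2174, 0.1029]
tool_rot: [0.0, 0.999, 0.042, -0.0]
contact_force: [0.3, 0.3, -2.7]
gripper_width: 0.157
```

Call:
jog_arm:
  targets:
    - [0,0,0.002,0]
    - [0,0,0.004,0]
    - [0,0,0.006,0]
    - [0,0,0.006,0]

```text
time: 7.18
tool_pos: [0.5252, 0.2174, 0.0967]
tool_rot: [0.0, 0.999, 0.042, -0.0]
contact_force: [-0.3, -0.1, -3.5]
gripper_width: 0.156
```

Call:
jog_arm:
  targets:
    - [0,0,0.001,0]
    - [0,0,0.002,0]
    - [0,0,0.003,0]
    - [0,0,0.003,0]

```text
time: 7.52
tool_pos: [0.5254, 0.2174, 0.0941]
tool_rot: [0.0, 0.999, 0.042, -0.0]
contact_force: [0.4, -0.1, -3.7]
gripper_width: 0.156
```

Call:
jog_arm:
  targets:
    - [0,0,0.001,0]
    - [0,0,0.002,0]
    - [0,0,0.003,0]
    - [0,0,0.003,0]

```text
time: 7.85
tool_pos: [0.5253, 0.2174, 0.091]
tool_rot: [0.0, 0.999, 0.042, -0.0]
contact_force: [0.3, 0.1, -2.9]
gripper_width: 0.159
```

Call:
jog_arm:
  targets:
    - [0,0,0.001,0]
    - [0,0,0.002,0]
    - [0,0,0.002,0]

```text
time: 8.1
tool_pos: [0.5253, 0.2174, 0.089]
tool_rot: [0.0, 0.999, 0.042, -0.0]
contact_force: [-0.8, -0.0, -3.2]
gripper_width: 0.157
```

Call:
jog_arm:
  targets:
    - [0,0,0.0007,0]
    - [0,0,0.0014,0]
    - [0,0,0.0014,0]

```text
time: 8.35
tool_pos: [0.5254, 0.2174, 0.0877]
tool_rot: [0.0, 0.999, 0.042, -0.0]
contact_force: [0.5, 0.3, -3.5]
gripper_width: 0.156
```

Call:
jog_arm:
  targets:
    - [0,0,0.0005,0]
    - [0,0,0.001,0]
    - [0,0,0.001,0]

```text
time: 8.6
tool_pos: [0.5256, 0.2175, 0.0872]
tool_rot: [-0.0, 0.999, 0.042, 0.0]
contact_force: [-0.6, -1.9, -0.9]
gripper_width: 0.154
```

Touched the shoulder at the expected height. Now a light push, then turn.

Call:
jog_arm:
  targets:
    - [0,0,0.0005,0]
    - [0,0,0.0008,1]
    - [0,0,0.0008,3]
    - [0,0,0.0008,5]
    - [0,0,0.0008,7]

```text
time: 9.02
tool_pos: [0.5261, 0.2178, 0.0871]
tool_rot: [-0.0, 1.0, -0.02, 0.001]
contact_force: [-1.6, -0.1, 2.0]
gripper_width: 0.153
```

Call:
jog_arm:
  targets:
    - [0,0,0,1.5]
    - [0,0,0,3]
    - [0,0,0,4]
    - [0,0,0,4]

```text
time: 9.35
tool_pos: [0.5262, 0.2176, 0.0869]
tool_rot: [-0.0, 0.999, -0.054, 0.001]
contact_force: [-1.3, 1.1, 2.8]
gripper_width: 0.156
```

Call:
jog_arm:
  targets:
    - [0,0,0.0005,1]
    - [0,0,0.0005,2]
    - [0,0,0.0005,3]
    - [0,0,0.0005,4]

```text
time: 9.68
tool_pos: [0.5256, 0.2174, 0.0856]
tool_rot: [0.0, 0.996, -0.09, 0.0]
contact_force: [-0.8, -0.6, -2.7]
gripper_width: 0.156
```

Call:
jog_arm:
  targets:
    - [0,0,0,0.7]
    - [0,0,0,1.4]
    - [0,0,0,2]

```text
time: 9.93
tool_pos: [0.5247, 0.2172, 0.0843]
tool_rot: [0.0, 0.994, -0.107, -0.001]
contact_force: [0.5, 0.6, -3.1]
gripper_width: 0.152
```

Call:
jog_arm:
  targets:
    - [0,0,0,0.5]
    - [0,0,0,1]
    - [0,0,0,1.5]

```text
time: 10.18
tool_pos: [0.5253, 0.2174, 0.0853]
tool_rot: [0.0, 0.993, -0.12, -0.0]
contact_force: [-0.0, 0.2, -2.8]
gripper_width: 0.152
```

The force fell back to the tray's weight and z dropped, so the tab is in the keyway. Checking the twist moment.

Run:
```python
from h import *
s=manip.state();print(s['tool_pos'],s['ft_torque'],s['contact_force'],2*np.arctan2(s['tool_rot'][2],s['tool_rot'][1]))
```

```text
[0.52534675 0.21743988 0.0853339 ] [-0.00233125 -0.03867406  0.04792292] [-0.02700655  0.24618901 -2.76558717] -0.24018898353433749
```

Call:
jog_arm:
  targets:
    - [0,0,0.001,0]
    - [0,0,0.002,0]
    - [0,0,0.002,0]

```text
time: 10.43
tool_pos: [0.5254, 0.2175, 0.0833]
tool_rot: [0.0, 0.993, -0.119, -0.0]
contact_force: [0.8, -0.3, -3.0]
gripper_width: 0.157
```

Run:
```python
from h import *
s=manip.state();print(s['tool_pos'],s['ft_torque'],s['contact_force'],2*np.arctan2(s['tool_rot'][2],s['tool_rot'][1]))
```

```text
[0.52537015 0.21746378 0.08333271] [ 0.07425729  0.01317333 -0.05109269] [ 0.76074562 -0.33848085 -3.04418193] -0.23929891815404866
```

Call:
jog_arm:
  targets:
    - [0,0,0.001,0]
    - [0,0,0.002,0]
    - [0,0,0.003,0]
    - [0,0,0.003,0]

```text
time: 10.77
tool_pos: [0.5254, 0.2175, 0.0803]
tool_rot: [-0.0, 0.993, -0.119, -0.0]
contact_force: [0.7, -0.1, -3.3]
gripper_width: 0.153
```

Call:
jog_arm:
  targets:
    - [0,0,0.001,0]
    - [0,0,0.002,0]
    - [0,0,0.002,0]

```text
time: 11.02
tool_pos: [0.5254, 0.2174, 0.0783]
tool_rot: [0.0, 0.993, -0.119, -0.0]
contact_force: [0.2, -0.5, -3.5]
gripper_width: 0.157
```

Call:
jog_arm:
  targets:
    - [0,0,0.0005,0]
    - [0,0,0.001,0]
    - [0,0,0.001,0]

```text
time: 11.27
tool_pos: [0.5255, 0.2174, 0.0775]
tool_rot: [-0.0, 0.993, -0.119, -0.0]
contact_force: [0.1, -0.5, -3.9]
gripper_width: 0.154
```

Call:
jog_arm:
  targets:
    - [0,0,0.0005,0]
    - [0,0,0.0008,0]
    - [0,0,0.0008,0]

```text
time: 11.52
tool_pos: [0.5256, 0.2175, 0.0773]
tool_rot: [-0.0, 0.993, -0.119, 0.0]
contact_force: [-2.0, -0.2, 0.9]
gripper_width: 0.153
```

Seated at TCP z = 0.0773, which is the 0 mm height. Releasing and retreating upward.

Call:
jog_arm:
  targets:
    - [0,0,0,0]
    - [0,0,0,0]
    - [0,0,0,0]
    - [0,0,0,0]
    - [0,0,0,0]
  fingers: 1

```text
time: 11.93
tool_pos: [0.5257, 0.2175, 0.077]
tool_rot: [-0.0, 0.993, -0.119, 0.0]
contact_force: [-0.1, 0.2, -0.7]
gripper_width: 0.856
```

Call:
jog_arm:
  targets:
    - [0,0,0,0]
    - [0,0,-0.005,0]
    - [0,0,-0.015,0]
    - [0,0,-0.03,0]
    - [0,0,-0.05,0]

```text
time: 12.35
tool_pos: [0.5246, 0.2172, 0.1267]
tool_rot: [0.0, 0.993, -0.119, -0.001]
contact_force: [0.9, 0.0, 0.0]
gripper_width: 1.0
```

Call:
jog_arm:
  targets:
    - [0,0,-0.03,0]
    - [0,0,-0.06,0]
    - [0,0,-0.09,0]
    - [0,0,-0.11,0]
    - [0,0,-0.11,0]

```text
time: 12.77
tool_pos: [0.5284, 0.2183, 0.2447]
tool_rot: [-0.002, 0.993, -0.119, 0.006]
contact_force: [0.6, 0.4, 0.5]
gripper_width: 1.003
```

Run:
```python
from h import *
c,a=grab('scene','s2.png');c2,b=grab('wrist','w4.png')
cv2.imwrite('pics/m2.png',cv2.resize(np.hstack([a[100:300,130:330],cv2.resize(b,(267,200))]),(800,342),interpolation=2)[:,:,::-1])
```

```text
(no output)
```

View pics/m2.png

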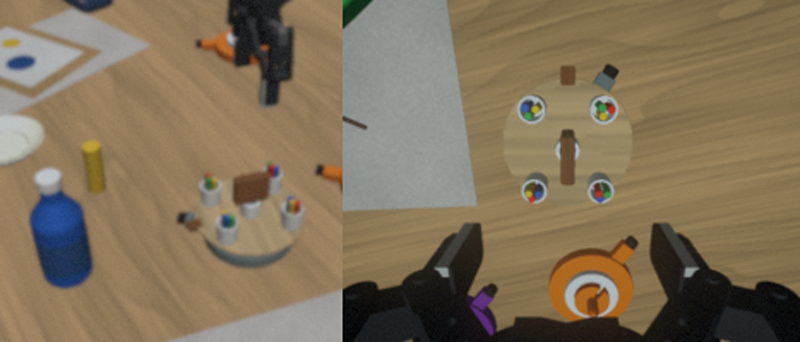

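The tray sits low and level on the stand and the gripper is clear of it. The bystanders are in place. Handing in.

```bash
python3 -c "
from h import *
print(manip.job_done(), manip.state()['contact_force'])"
```

```text
the job is handed in; nothing more can be done
the job is handed in; nothing more can be done
```

The crayon tray is back on the grey stand with its tab in the keyway, and I've handed the job in at about 13 s of the 72 s allowed. No verdict was reported.

- **How it went:** I lifted the tray by its grip bar and lowered it over the spindle until it touched the shoulder. I then turned it with a push of about 6 N. The tab dropped in at roughly −0.18 rad world yaw; the top picture had suggested −0.23.
- **Seating:** The tray touched the collar with the tool at z = 0.0773 m, which is the fully home height by my grip offset. The force readings I saw stayed below about 10 N.
- **Last checks:** After letting go and backing off 0.17 m, the pictures showed the tray low and level on the stand, and the bottle, glue stick and palette apparently in their places. I judged this by eye and did not measure the bystanders or the tray's final centring.
- **Disagreement:** The top and scene cameras differed by about 4 mm on where the collar's centre is. I used the average; the spindle went in with no side force, and only about 2 N showed once the tray touched the shoulder.

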